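# Clear the paint pot, try the paint-box lid, free its catch and hold it open

### The job

Take the teal paint pot off the lid of the wooden paint box and set it upright, fully down in the rack holder marked with the same colour, and let go of it. Then, before touching the red catch knob, tug the lid up by its brass pull tab: if it is caught, let it down and slide the red knob away from the tab along its track to free it, then lift again. Finish while still holding the lid by the tab, raised to about 60 degrees - it drops if released - with the teal pot in its holder and the other pot, the small canvas and the palette knife left where they were.

Things in the scene. Friction and masses are not known exactly. Their poses are not given: they have to be found in the camera images.
- paint_box: Fixed wooden paint box, 180 (x) by 260 (y) by 80 mm high without its lid; origin at the centre of its underside on the table, own x from the front (tab side) to the hinge side, z up. A dark steel ledge stands out from its front, right of the tab seen from the robot (own y -45 to -125 mm, 50 mm deep, top at 45 mm), and carries the catch knob. Inside is a hidden catch that cannot be seen with the lid shut; sometimes it is caught, sometimes not.
- lid (a joint): Lid angle in rad: 0 shut (lying on the box, top face 92 mm above the table), grows as the front edge rises about the far edge; stop at 1.35. The lid is 180 by 260 by 12 mm, 0.35 kg, and falls shut when let go. If caught it rises only about 0.04 rad (8 mm at the tab) and then stops hard; if free it keeps rising.
- lid_hinge (a point): Middle of the lid's hinge line (along the box's own y), on the box's far edge 80 mm above the table; axes as the box's. Does not move with the lid.
- lid_tab (a point): Brass pull tab (its solid is lid_c2) at mid-front of the lid, in its plane: 36 mm wide (own y), 12 mm thick (own z), its free end 18 mm beyond the origin towards own -x, the lid's edge 28 mm from the origin towards own +x. Origin at mid-width and mid-thickness, the place to grip (closing across the 36 mm width), 208 mm from the hinge line along the lid and 6 mm above the hinge in the lid's normal, so 86 mm above the table when shut; axes turn with the lid.
- catch (a joint): Travel of the red catch knob in m: at the start 0 to 0.004; grows towards own -y of the box (away from the tab) to a stop at 0.028. A full push to the stop frees the hidden catch (it gives way at about 0.018). Light friction of about 1.5 N, no spring: it stays where it is left.
- catch_knob (a point): Middle of the top face of the red catch knob, an upright post 14 by 14 mm, 34 mm tall above its 3 mm foot on the ledge; top 82 mm above the table. It slides along the box's own -y. Axes as the box's.
- teal_pot: Loose closed paint pot, teal body and teal cap with a white band: 40 mm diameter (cap 41 mm), 70 mm tall, about 0.14 kg; origin at the centre of its underside. Starts standing on the closed lid.
- holder_teal_seat (a point): Centre of the hole's floor in the teal-marked holder of the rack: where the pot's underside centre belongs. The round hole is 44 mm wide, 20 mm deep with a 3 mm chamfer; holder top 20 mm above this point, 31 mm above the table. Axes as the rack's: the three holders stand in a row along x, 85 mm apart.
- holder_ochre: Ochre-marked holder, a wooden block 82 by about 94 by 25 mm; holds the ochre pot. Origin at its underside; its hole's axis is 12 mm from the origin towards own -y, the colour strip lies on top at own +y.
- holder_mauve: Mauve-marked holder, the same block, empty; must stay empty of the teal pot.
- ochre_pot: Bystander: loose pot of the same size as the teal one, ochre, in the ochre holder, reaching 81 mm above the table; origin at its underside.
- canvas_block: Bystander: loose painted canvas block 80 by 80 by 22 mm on the table; origin at its underside.
- palette_knife: Bystander: loose palette knife about 195 mm long along own x, up to 14 mm high, on the table; origin at its underside where handle (towards -x) meets the neck.
Not all that is in view belongs to the job. Of the things shaped like the teal_pot, the teal one is meant.

How it is judged:
On the way, in this order (a step that is already met when the one before it is completed fails the run):
1. the teal pot stands fully down in the teal holder, let go, the lid still shut and the catch knob untouched (horizontal distance between teal_pot and holder_teal_seat below 0.006 m and z of teal_pot in the frame of holder_teal_seat below 0.006 m and angle between teal_pot's own z axis and vertical below 0.12 rad and contact force between the fingers and teal_pot below 0.05 N and value of joint lid below 0.01 rad and value of joint catch below 0.009 m), for 0.2 s.
2. the lid is tugged up by the tab with the catch knob not yet worked (value of joint lid above 0.015 rad and value of joint catch below 0.009 m and contact force between the fingers and lid_c2 above 0.5 N), for 0.05 s.
3. the lid is raised by its tab to about 60 degrees (value of joint lid above 0.82 rad and contact force between the fingers and lid_c2 above 0.5 N), for 0.2 s.
At the end, for the whole second after the job is handed in: Fingers hold the lid still by its tab at 0.82 to 1.28 rad (47 to 73 degrees); the teal pot stands upright (0.12 rad), fully down in the teal holder (6 mm), untouched; ochre pot, canvas and palette knife within 20 mm of their starts (all of step 3 and horizontal distance between teal_pot and holder_teal_seat below 0.006 m and z of teal_pot in the frame of holder_teal_seat below 0.006 m and angle between teal_pot's own z axis and vertical below 0.12 rad and value of joint lid below 1.28 rad and velocity of joint lid between -0.05 and 0.05 rad/s and contact force between the fingers and teal_pot below 0.05 N and distance of each of ochre_pot, canvas_block, palette_knife from where it was at the start of the episode below 0.02 m); the arm keeps its last pose, push and grip.
It fails at once if a bystander (ochre pot, canvas block or palette knife) is pushed away (distance of any of ochre_pot, canvas_block, palette_knife from where it was at the start of the episode above 0.02 m).
It fails at once if the teal pot is tipped over (angle between teal_pot's own z axis and vertical above 0.8 rad).
It also fails if it takes over 67 s, if anything falls off the work surface, if the arm or the gripper's body presses on something with over 40 N, if the wrist force passes 120 N, or if a joint passes its speed limit or range.

### The arm

A 6-joint arm with a two-finger parallel gripper is mounted at the origin on the work surface. World frame = base frame: x ahead of the robot, y to its left, z up, the work surface at z = 0. Lengths are in m, angles in rad, forces in N, time in s.
With the tool pointing down it reaches from about 0.325 to 0.9 m from the base axis. Payload 6.1 kg.
Tool frame: the origin (TCP) lies at the very end of the fingers, on their centre line; the grasp point (between the pads) lies 19 mm behind it (robot.grasp_offset is the distance from the TCP to the grasp point, in m); z points along the fingers, x is the direction in which the jaws open and shut, and the axes are right-handed (so a half turn about z gives the same grasp; the last joint's range is limited). The gripper opens to 85 mm and grips with 20 to 120 N. Pads are 22 mm wide; open, the fingers measure 114 mm over their backs; the gripper's body (76 mm by 85 mm) begins 54 mm behind the grasp point. The pads swing forward as they close: fully open they stand 13 mm farther back than shut.
Start: joints at [-1.295, 0.22, 1.526, -0, 1.395, -0.126], TCP at [0.244, -0.575, 0.231] pointing down, gripper open.
Joint ranges: [-2.98, 2.98], [-0.91, 2.08], [0.09, 2.57], [-1.24, 4.39], [0.2, 2.65], [-2.68, 2.68]. Speed limits (rad/s): [2.57, 2.57, 3.01, 3.14, 3.14, 3.14].

### API

Orientations are given as a rotation vector (axis times angle).
In Python, from station import robot, optics, workorder gives the robot as it stands.
- The arm moves only by the tool jog_arm, never from a script. Its argument "motion" is a list of rows, each an object with "angular": the turn, a rotation vector about the tool's x, y, z in degrees, a list of three; "slide": the shift along the tool's x, y, z in cm, a list of three; "hand": the opening, from 0 (shut) to 1 (fully open). In form: [{"angular": [wx, wy, wz], "slide": [tx, ty, tz], "hand": hand}, ...]. A call has 1 to 12 rows; each row is the pose to reach, as a shift and turn from the pose commanded when the call began, along the tool's axes at that moment; what a row does not reach only later rows make up. A row lasts 1/10 s, in which the tool goes at most 50 mm and 8.59 degrees, less where a joint would pass 70% of its speed; a pose out of reach is approached as far as the arm can. A call with a gripper value outside its range is refused whole. The fingers move at their own pace and stop on an object; the grip force is fixed at half the most. Time passes only in rows, so rows that repeat a pose let the fingers close. It gives the time, the measured TCP pose, the force and the opening at its end, in the units of the state.
- robot.get_state(): the state, without advancing time (a new reading comes with each control period).
- optics.capture(name): name is "scene" or "top"; returns the picture (400x640x3 uint8, red, green, blue); there is no depth.
- optics.get_calibration(name): a dict with "fovy" (degrees; the focal length in pixels is half the picture's height over the tangent of half this angle, whatever the lens; pixels are square), "cx", "cy" (the principal point, pixels), "k1" (the pictures are not rectified: a ray, as slopes to the right and down, at radius r is drawn at 1 + k1 r^2 times it, then the intrinsics apply), "world_from_camera" (4x4, takes a point from camera to world coordinates). Camera axes: x right, y up, looking along -z (the intrinsics and any distortion apply to the point x, -y, -z); pixel columns grow to the right and rows downward; lengths in m; the calibration is good to about 2 mm. A picture is of the moment at which its call begins. get_calibration takes no time and is no camera call.
- workorder.finish_job(): hands the job in, once; it reports no verdict.
The state is a dict: "time_s": time; "joints": joint angles; "joint_vel": joint speeds; "tau": joint torques, N m; "tool_pos": TCP position; "eef_rot": TCP orientation; "contact_force": force on the tool from outside, world axes, zero at the start; "torque": the same for the moment, N m; "opening": opening from 0.0 (shut) to 1.0 (fully open).
Only numpy, scipy, OpenCV 4.12 (cv2) and the standard library are available. Lean on these libraries where they do the work, as an engineer would, in place of code of your own. Each camera call takes 0.05 s, during which the arm holds its last target.

## Working session

There is one attempt and no reset: what is moved stays moved. The work goes in short steps, Python scripts to look and compute and a tool call to move; the robot and the scene stay as the last step left them, time stands still between calls to the robot, and variables do not carry over. Pictures are saved under pics/ and viewed, and the job is handed in when it is done.

Besides the shell and the picture viewer there is one more tool, called after "Emit:" as name(argument=value, ...), one argument or row to a line, values as JSON. jog_arm: Moves the arm, as the interface text tells. Its arguments: {"type":"object","properties":{"motion":{"type":"array"}},"required":["motion"]}

```bash
mkdir -p pics
cat > h.py <<'E'
import numpy as np, cv2
from station import robot, optics, workorder
def cap(n,f):
    im=optics.capture(n); cv2.imwrite('pics/'+f+'.png',im[:,:,::-1]); return im
def K(n):
    c=optics.get_calibration(n); f=200/np.tan(np.radians(c['fovy'])/2)
    return c,f
def ray(n,u,v):
    c,f=K(n); d=np.array([(u-c['cx'])/f,(v-c['cy'])/f]); s=d.copy()
    for _ in range(50): s=d/(1+c['k1']*(s@s))
    T=np.array(c['world_from_camera']); return T[:3,3],T[:3,:3]@np.array([s[0],-s[1],-1])
def onz(n,u,v,z):
    o,d=ray(n,u,v); return o+d*(z-o[2])/d[2]
def proj(n,p):
    c,f=K(n); T=np.array(c['world_from_camera']); q=T[:3,:3].T@(np.array(p)-T[:3,3])
    s=np.array([q[0],-q[1]])/-q[2]; s=s*(1+c['k1']*(s@s)); return s*f+[c['cx'],c['cy']]
E
python3 - <<'E'
from h import *
print(robot.get_state())
for n in('scene','top'):
    cap(n,n+'0'); print(optics.get_calibration(n))
E
```

```text
{'time_s': 0.0, 'joints': array([-1.29512187e+00,  2.21228482e-01,  1.52760876e+00, -5.00983543e-06,
        1.39469138e+00, -1.26129416e-01]), 'joint_vel': array([-0.00133116,  0.00039014, -0.00269972,  0.00094264,  0.00039505,
        0.00114373]), 'tau': array([-2.36301566e-04, -4.96902144e+01, -3.89394772e+01, -1.76329909e-04,
        1.11740016e-02,  3.96625580e-05]), 'tool_pos': array([ 0.24423764, -0.57464961,  0.23019902]), 'eef_rot': array([-2.61900733e+00,  1.73276946e+00,  2.30908578e-03]), 'contact_force': array([-0.77653658, -0.23136219,  0.29528326]), 'torque': array([-0.01010945, -0.00288049,  0.00901041]), 'opening': 1.001262196669993}
{'fovy': 48.979951363302675, 'cx': 319.0565591135839, 'cy': 196.4212915114016, 'k1': 0.01628424546780738, 'world_from_camera': array([[-0.33063985, -0.80505708,  0.4925042 ,  0.99197103],
       [ 0.94375539, -0.2830123 ,  0.17096725,  0.11296748],
       [ 0.00174635,  0.52133208,  0.85335211,  0.91648407],
       [ 0.        ,  0.        ,  0.        ,  1.        ]])}
{'fovy': 50.43814213961683, 'cx': 315.05698665362735, 'cy': 196.10105084997997, 'k1': -0.08423874969173088, 'world_from_camera': array([[-0.02550719,  0.99597944, -0.085874  ,  0.44833206],
       [-0.99961435, -0.02446797,  0.01313272, -0.06607373],
       [ 0.01097876,  0.08617586,  0.99621945,  1.00890182],
       [ 0.        ,  0.        ,  0.        ,  1.        ]])}
```

View pics/scene0.png

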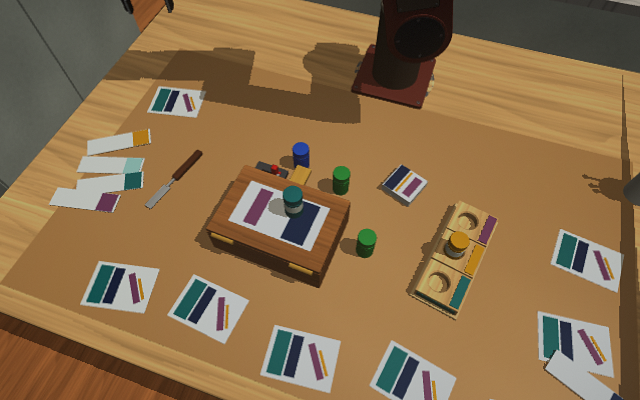

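View pics/top0.png

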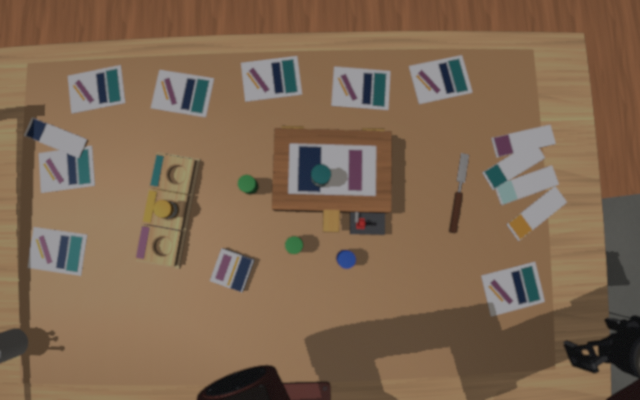

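Run:
```python
import cv2,numpy as np
t=cv2.imread('pics/top0.png'); s=cv2.imread('pics/scene0.png')
cv2.imwrite('pics/t_c.png',cv2.resize(t[115:275,225:400],None,fx=4,fy=3.7,interpolation=2)[:592])
cv2.imwrite('pics/t_c.png',cv2.resize(t[120:270,230:400],None,fx=4,fy=4,interpolation=2))
cv2.imwrite('pics/s_c.png',cv2.resize(s[135:285,200:390],None,fx=4,fy=4,interpolation=2))
cv2.imwrite('pics/r_c.png',np.hstack([cv2.resize(t[145:275,130:205],None,fx=4,fy=4,interpolation=2),cv2.resize(s[195:325,400:505],None,fx=4,fy=4,interpolation=2)]))
```

```text
(no output)
```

View pics/t_c.png

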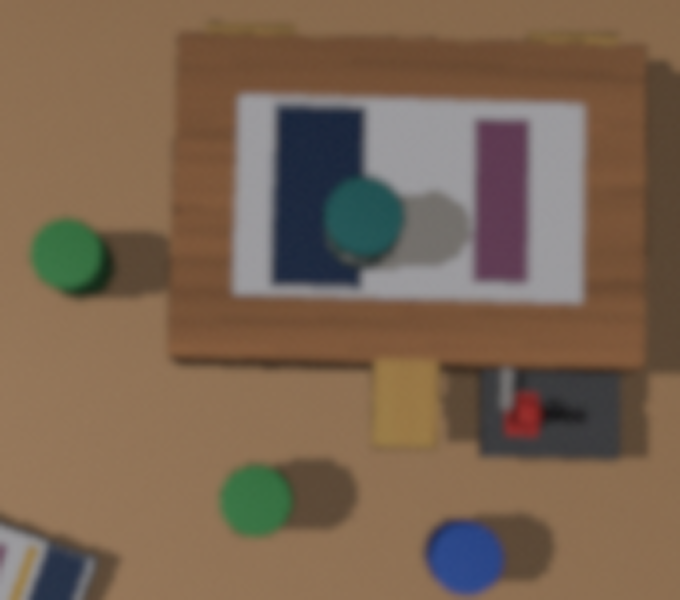

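View pics/s_c.png

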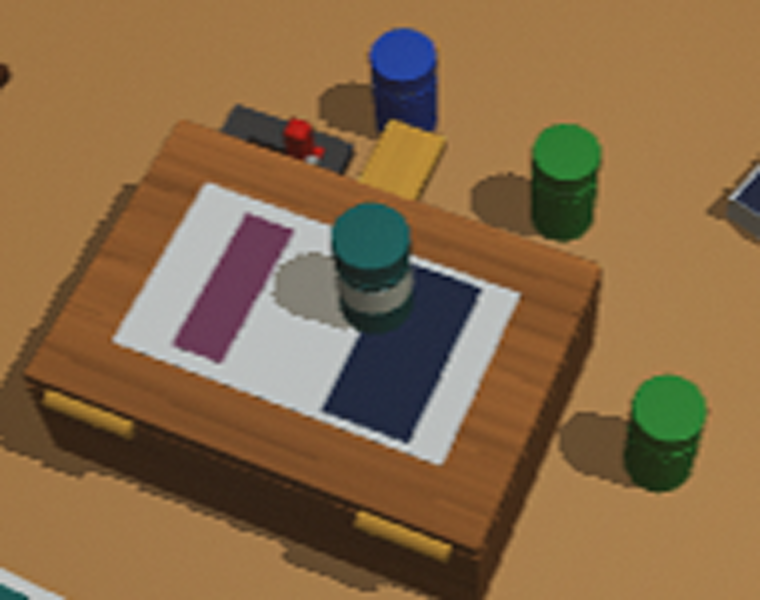

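View pics/r_c.png

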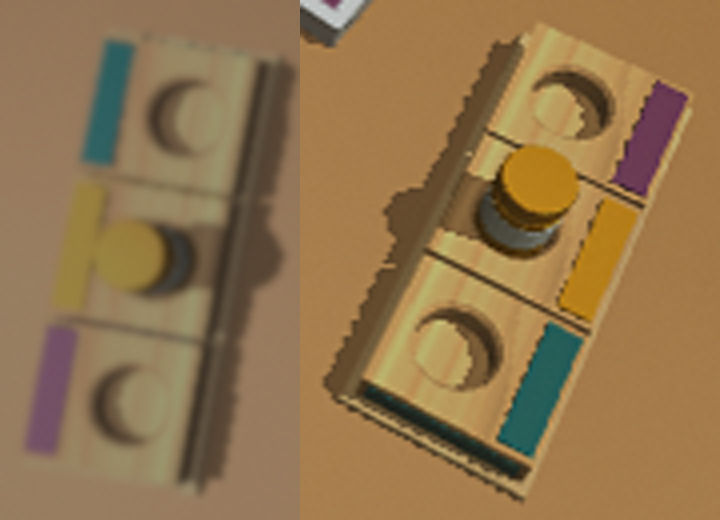

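Run:
```python
from h import *
def P(n,off,x,y,z,dx=0):
    return onz(n,(x-dx+.5)/4-.5+off[0],(y+.5)/4-.5+off[1],z)
T=(230,120);S=(200,135);RT=(130,145);RS=(400,195)
pr=lambda l,p:print(l,np.round(p[:2]*1000,1))
def both(l,t,s,z,T=T,S=S,dx=0):
    a=P('top',T,*t,z);b=P('scene',S,*s,z,dx)
    print(l,np.round(a[:2]*1000,1),np.round(b[:2]*1000,1))
both('cap',(364,217),(371,238),.162)
for l,t,s in [('hinge-left',(179,34),(482,548)),('hinge-right',(647,45),(27,376)),('front-left',(171,358),(601,266)),('front-right',(646,368),(182,122))]: both(l,t,s,.092)
both('tab fl',(371,448),(447,144),.092); both('tab fr',(437,451),(392,122),.092)
both('knob',(524,413),(299,123),.082)
both('hole t',(188,117),(458,348),.031,RT,RS,300)
both('hole m',(132,405),(571,104),.031,RT,RS,300)
both('ochre cap',(133,257),(539,176),.081,RT,RS,300)
both('rack corner teal far',(105,38),(0,0),.031,RT,RS,300)
both('g1',(67,254),(667,409),.07); both('g2',(255,499),(566,153),.07); both('blue',(465,557),(404,55),.07)
for n in('top','scene'):
    im=optics.capture(n) if 0 else cv2.imread('pics/%s0.png'%n)
    hsv=cv2.cvtColor(im,cv2.COLOR_BGR2HSV)
    for nm,lo,hi in [('teal',(80,80,50),(100,255,200)),('ochre',(15,180,120),(28,255,255)),('red',(0,200,100),(6,255,255)),('mauve',(140,60,60),(172,255,200))]:
        m=cv2.inRange(hsv,lo,hi); k,_,st,c=cv2.connectedComponentsWithStats(m)
        for i in range(1,k):
            if st[i,4]>15: print(n,nm,np.round(c[i],1),st[i,4], np.round(onz(n,*c[i],.031)[:2]*1000,1))
```

```text
cap [565.9 -89.6] [569.3 -90.8]
hinge-left [679.8   7.6] [681.    7.8]
hinge-right [ 668.  -250.6] [ 669.6 -249.5]
front-left [501.4  14.8] [505.2  15.3]
front-right [ 489.5 -242.4] [ 492.9 -240.4]
tab fl [450.2 -92. ] [456.8 -91.6]
tab fr [ 447.7 -127.5] [ 452.9 -126.6]
knob [ 467.1 -176.3] [ 464.9 -180.3]
hole t [592.7 242.9] [595.8 244.3]
hole m [426.  275.6] [429.7 276.5]
ochre cap [508.3 257.7] [510.1 258.5]
rack corner teal far [640.9 292.9] [471.8 -53.6]
g1 [562.   73.7] [565.6  72.4]
g2 [423.9 -28.1] [425.5 -29.3]
blue [ 389.2 -142.6] [ 389.6 -143.8]
top teal [289.   75.8] 311 [822.1 -24.1]
top teal [457.5  75.3] 289 [ 817.7 -431.1]
top teal [112.8  85.5] 297 [812.8 403. ]
top teal [378.9  89.1] 316 [ 785.  -237.8]
top teal [199.4  95.5] 317 [779.6 190. ]
top teal [ 83.4 167.5] 284 [614.3 469.3]
top teal [156.7 170.3] 169 [602.5 290.6]
top teal [319.9 173.8] 307 [584.4 -91.6]
top teal [495.6 175.9] 245 [ 570.3 -508.1]
top teal [ 73.7 253.6] 328 [411.5 489.4]
top teal [530.1 283.7] 322 [ 314.1 -577.9]
top mauve [258.7  79.6] 89 [814.6  48.2]
top mauve [429.   81.4] 91 [ 802.8 
[... 1188 characters left out ...]
re [226.5 316.7] 39 [ 811.6 -146.8]
scene ochre [598.  348.8] 52 [628.4 560.2]
scene ochre [322.8 363.2] 44 [831.6  66.1]
scene ochre [433.8 389.8] 48 [807.3 275.7]
scene red [274.1 167.1] 24 [ 437.9 -196.9]
scene mauve [187.1 102.2] 76 [ 317.2 -501. ]
scene mauve [411.6 186.6] 160 [381.5 135.7]
scene mauve [257.7 206.6] 469 [ 554.6 -189.9]
scene mauve [106.3 202. ] 275 [ 660.1 -527.7]
scene mauve [487.  229.3] 228 [437.3 321.7]
scene mauve [601.4 265.3] 163 [443.3 564.3]
scene mauve [133.8 287.8] 187 [ 820.2 -355.5]
scene mauve [220.3 313.2] 191 [ 809.4 -161.6]
scene mauve [589.8 346.5] 232 [629.  545.3]
scene mauve [315.5 361.3] 230 [833.1  51.7]
scene mauve [426.6 385.2] 199 [804.1 261.4]
```

```bash
cat >> h.py <<'E'
from scipy.spatial.transform import Rotation as Ro
def cur():
    s=robot.get_state(); return np.array(s['tool_pos']),Ro.from_rotvec(s['eef_rot']),s
def mkR(z,x):
    z=np.array(z,float);z/=np.linalg.norm(z);x=np.array(x,float);x-=z*(x@z);x/=np.linalg.norm(x)
    return Ro.from_matrix(np.c_[x,np.cross(z,x),z])
def go(p,R,p0=None,R0=None):
    if p0 is None: p0,R0,_=cur()
    r=(R0.inv()*R).as_rotvec(degrees=True); print('ang',np.round(r,2),'slide',np.round(R0.inv().apply(np.array(p)-p0)*100,2))
bx=np.array([.99896,-.0455,0]);by=np.array([.0455,.99896,0])  # box axes
hinge=np.array([.6759,-.1208,.080])
E
python3 - <<'E'
from h import *
p,R,s=cur(); print(R.as_matrix().round(3))
rx=np.array([.981,-.193,0]); ry=np.array([.193,.981,0])
for x in(ry,-ry,by,-by): go([.5676,-.0902,.25],mkR([0,0,-1],x))
E
```

```text
[[ 0.391 -0.92  -0.001]
 [-0.92  -0.391  0.002]
 [-0.002 -0.    -1.   ]]
ang [-1.4000e-01  2.0000e-02 -1.4585e+02] slide [-31.95 -48.71  -1.9 ]
ang [2.000e-02 1.000e-01 3.415e+01] slide [-31.95 -48.71  -1.9 ]
ang [-1.4000e-01  1.0000e-02 -1.5437e+02] slide [-31.95 -48.71  -1.9 ]
ang [1.000e-02 1.100e-01 2.563e+01] slide [-31.95 -48.71  -1.9 ]
```

Emit:
jog_arm(
  motion=[
    {"angular": [0,0,34],"slide": [-31.95,-48.7,-1.9],"hand": 1},
    {"angular": [0,0,34],"slide": [-31.95,-48.7,-1.9],"hand": 1},
    {"angular": [0,0,34],"slide": [-31.95,-48.7,-1.9],"hand": 1},
    {"angular": [0,0,34],"slide": [-31.95,-48.7,-1.9],"hand": 1},
    {"angular": [0,0,34],"slide": [-31.95,-48.7,-1.9],"hand": 1},
    {"angular": [0,0,34],"slide": [-31.95,-48.7,-1.9],"hand": 1},
    {"angular": [0,0,34],"slide": [-31.95,-48.7,-1.9],"hand": 1},
    {"angular": [0,0,34],"slide": [-31.95,-48.7,-1.9],"hand": 1},
    {"angular": [0,0,34],"slide": [-31.95,-48.7,-1.9],"hand": 1},
    {"angular": [0,0,34],"slide": [-31.95,-48.7,-1.9],"hand": 1},
    {"angular": [0,0,34],"slide": [-31.95,-48.7,-1.9],"hand": 1},
    {"angular": [0,0,34],"slide": [-31.95,-48.7,-1.9],"hand": 1},
  ],
)

```text
time_s: 1.3
tool_pos: [0.5686, -0.0878, 0.25]
eef_rot: [-2.001, 2.422, 0.001]
contact_force: [-0.1, -0.6, 0.6]
opening: 0.998
```

Run:
```python
from h import *
a=cap('scene','s1'); b=cap('top','t1')
p,R,s=cur();print(p,R.as_matrix().round(3)); print(proj('scene',p),proj('top',p))
A=cv2.resize(a[100:240,220:380,::-1],None,fx=2.5,fy=2.5,interpolation=2);B=cv2.resize(b[100:240,240:400,::-1],None,fx=2.5,fy=2.5,interpolation=2)
cv2.imwrite('pics/c1.png',np.hstack([A,B]))
go([.5676,-.0902,.121],R)
```

```text
[ 0.56921582 -0.08656678  0.2499074 ] [[-0.185 -0.983  0.   ]
 [-0.983  0.185  0.002]
 [-0.002  0.    -1.   ]]
[292.15355127 169.72993139] [320.07726031 165.38234344]
ang [0. 0. 0.] slide [ 0.41  0.09 12.89]
```

View pics/c1.png

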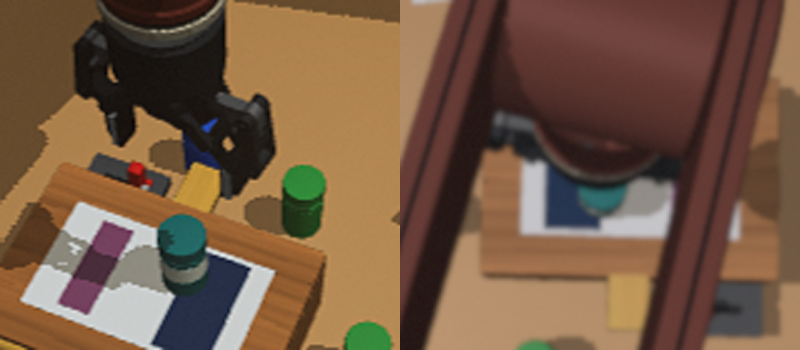

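Run:
```python
from h import *
for i in range(2):
    p,R,s=cur();print(s['time_s'],p,s['joint_vel'].round(3),s['joints'].round(4))
```

```text
1.4 [ 0.56921582 -0.08656678  0.2499074 ] [-0.069 -0.022  0.034 -0.045  0.009 -0.057] [-2.8880e-01  9.1400e-02  1.6360e+00  1.6000e-03  1.4145e+00  1.4683e+00]
1.4 [ 0.56921582 -0.08656678  0.2499074 ] [-0.069 -0.022  0.034 -0.045  0.009 -0.057] [-2.8880e-01  9.1400e-02  1.6360e+00  1.6000e-03  1.4145e+00  1.4683e+00]
```

Emit:
jog_arm(
  motion=[
    {"angular": [0,0,0],"slide": [0,0,5],"hand": 1},
    {"angular": [0,0,0],"slide": [0,0,5],"hand": 1},
    {"angular": [0,0,0],"slide": [0,0,5],"hand": 1},
  ],
)

```text
time_s: 1.7
tool_pos: [0.5662, -0.091, 0.1992]
eef_rot: [1.996, -2.423, -0.005]
contact_force: [0.0, 0.8, 1.0]
opening: 0.999
```

Run:
```python
from h import *
for i in range(2):
    p,R,s=cur();print(s['time_s'],p,s['joint_vel'].round(3),s['joints'].round(4))
go([.5676,-.0902,.121],R)
```

```text
1.7 [ 0.56623098 -0.09101444  0.1992404 ] [-0.006 -0.032 -0.056  0.001 -0.002  0.002] [-2.9670e-01  1.2600e-01  1.6949e+00 -2.0000e-04  1.3247e+00  1.4664e+00]
1.7 [ 0.56623098 -0.09101444  0.1992404 ] [-0.006 -0.032 -0.056  0.001 -0.002  0.002] [-2.9670e-01  1.2600e-01  1.6949e+00 -2.0000e-04  1.3247e+00  1.4664e+00]
ang [0. 0. 0.] slide [-0.1  -0.15  7.82]
```

Emit:
jog_arm(
  motion=[
    {"angular": [0,0,0],"slide": [-0.05,-0.1,4],"hand": 1},
    {"angular": [0,0,0],"slide": [-0.05,-0.1,7.8],"hand": 1},
    {"angular": [0,0,0],"slide": [-0.05,-0.1,7.8],"hand": 1},
    {"angular": [0,0,0],"slide": [-0.05,-0.1,7.8],"hand": 1},
    {"angular": [0,0,0],"slide": [-0.05,-0.1,7.8],"hand": 1},
  ],
)

```text
time_s: 2.2
tool_pos: [0.5708, -0.0914, 0.1258]
eef_rot: [-1.996, 2.422, -0.006]
contact_force: [0.2, 0.1, 0.1]
opening: 1.002
```

Run:
```python
from h import *
a=cap('scene','s2')
p,R,s=cur();print(p,s['contact_force'])
cv2.imwrite('pics/c2.png',cv2.resize(a[100:240,220:380,::-1],None,fx=4,fy=4,interpolation=2))
```

```text
[ 0.57088394 -0.09130756  0.12581184] [-0.07828441  0.38039155  0.55881298]
```

View pics/c2.png

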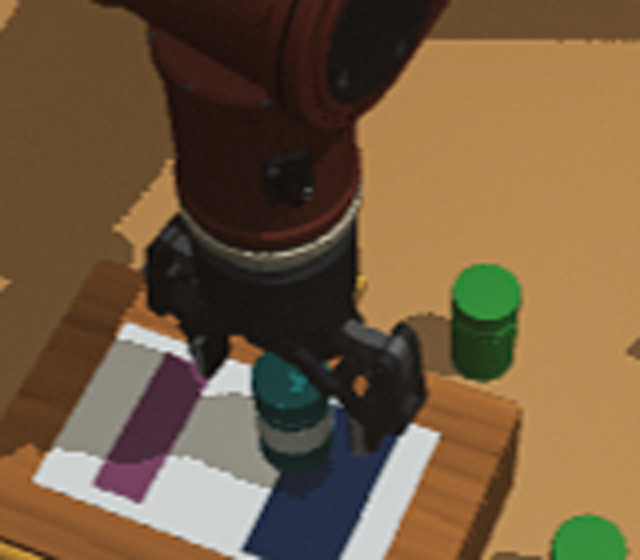

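Emit:
jog_arm(
  motion=[
    {"angular": [0,0,0],"slide": [0,0.25,0.4],"hand": 1},
    {"angular": [0,0,0],"slide": [0,0.25,0.4],"hand": 1},
    {"angular": [0,0,0],"slide": [0,0.25,0.4],"hand": 1},
    {"angular": [0,0,0],"slide": [0,0.25,0.4],"hand": 0},
    {"angular": [0,0,0],"slide": [0,0.25,0.4],"hand": 0},
    {"angular": [0,0,0],"slide": [0,0.25,0.4],"hand": 0},
    {"angular": [0,0,0],"slide": [0,0.25,0.4],"hand": 0},
    {"angular": [0,0,0],"slide": [0,0.25,0.4],"hand": 0},
    {"angular": [0,0,0],"slide": [0,0.25,0.4],"hand": 0},
  ],
)

```text
time_s: 3.15
tool_pos: [0.5664, -0.0901, 0.1184]
eef_rot: [1.999, -2.424, 0.0]
contact_force: [-0.5, -1.7, 1.5]
opening: 0.462
```

Run:
```python
from h import *
p,R,s=cur();print(p,R.as_matrix().round(3),s['contact_force'],s['opening'])
```

```text
[ 0.56636063 -0.09011652  0.11843199] [[-0.19  -0.982  0.   ]
 [-0.982  0.19  -0.   ]
 [ 0.    -0.    -1.   ]] [-0.45124635 -1.66249538  1.50438926] 0.4615253438523087
```

Emit:
jog_arm(
  motion=[
    {"angular": [0,0,0],"slide": [0,0,-2],"hand": 0},
    {"angular": [0,0,0],"slide": [0,0,-5],"hand": 0},
    {"angular": [0,0,0],"slide": [0,0,-8],"hand": 0},
    {"angular": [0,0,0],"slide": [0,0,-8],"hand": 0},
    {"angular": [0,0,0],"slide": [0,0,-8],"hand": 0},
  ],
)

```text
time_s: 3.65
tool_pos: [0.5665, -0.0899, 0.1984]
eef_rot: [-1.998, 2.423, -0.001]
contact_force: [-0.3, -0.1, -1.4]
opening: 0.459
```

Run:
```python
from h import *
p,R,s=cur();print(p,s['contact_force'],s['opening'])
go([.594,.2437,.2],mkR([0,0,-1],[-.193,-.981,0]))
```

```text
[ 0.56648765 -0.0898565   0.19836728] [-0.28490878 -0.10081935 -1.44290497] 0.45936274841415164
ang [-0.05  0.01  0.15] slide [-33.27   3.65  -0.16]
```

Emit:
jog_arm(
  motion=[
    {"angular": [0,0,0],"slide": [-4,0.45,0],"hand": 0},
    {"angular": [0,0,0],"slide": [-8,0.9,0],"hand": 0},
    {"angular": [0,0,0],"slide": [-12,1.3,0],"hand": 0},
    {"angular": [0,0,0],"slide": [-16,1.75,0],"hand": 0},
    {"angular": [0,0,0],"slide": [-20,2.2,0],"hand": 0},
    {"angular": [0,0,0],"slide": [-24,2.65,0],"hand": 0},
    {"angular": [0,0,0],"slide": [-28,3.1,0],"hand": 0},
    {"angular": [0,0,0],"slide": [-31,3.4,0],"hand": 0},
    {"angular": [0,0,0],"slide": [-33.25,3.65,0],"hand": 0},
    {"angular": [0,0,0],"slide": [-33.25,3.65,0],"hand": 0},
    {"angular": [0,0,0],"slide": [-33.25,3.65,0],"hand": 0},
  ],
)

```text
time_s: 4.75
tool_pos: [0.5925, 0.2434, 0.1958]
eef_rot: [1.998, -2.42, -0.002]
contact_force: [-0.6, 0.3, -1.2]
opening: 0.463
```

Run:
```python
from h import *
a=cap('scene','s3')
p,R,s=cur();print(p,s['contact_force'],s['opening'])
go([.594,.2437,.2],mkR([0,0,-1],[-.193,-.981,0]))
cv2.imwrite('pics/c3.png',cv2.resize(a[150:330,380:560,::-1],None,fx=3.3,fy=3.3,interpolation=2))
hs=cv2.cvtColor(a,cv2.COLOR_RGB2HSV)
print(proj('scene',[p[0],p[1],p[2]-.026]),proj('scene',[p[0],p[1],p[2]+.0436]))
```

```text
[0.59283145 0.24271308 0.19628832] [ 0.13386097 -0.16668198 -0.97735664] 0.4594626614472412
ang [ 0.16 -0.1   0.16] slide [-0.12 -0.09 -0.37]
[456.31667938 253.03821861] [467.25063878 236.28520853]
```

View pics/c3.png

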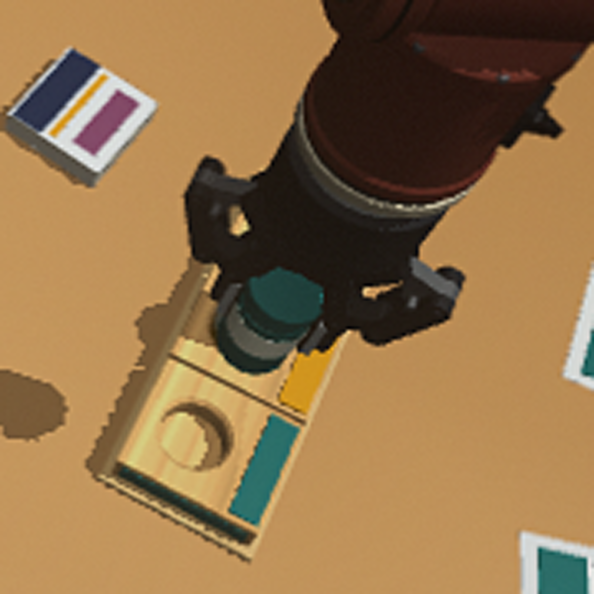

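Emit:
jog_arm(
  motion=[
    {"angular": [0,0,0],"slide": [-0.05,-0.05,4],"hand": 0},
    {"angular": [0,0,0],"slide": [-0.05,-0.05,8],"hand": 0},
    {"angular": [0,0,0],"slide": [-0.05,-0.05,12],"hand": 0},
    {"angular": [0,0,0],"slide": [-0.05,-0.05,12.8],"hand": 0},
    {"angular": [0,0,0],"slide": [-0.05,-0.05,12.8],"hand": 0},
    {"angular": [0,0,0],"slide": [-0.05,-0.05,12.8],"hand": 0},
    {"angular": [0,0,0],"slide": [-0.05,-0.05,12.8],"hand": 0},
  ],
)

```text
time_s: 5.5
tool_pos: [0.5966, 0.2441, 0.0735]
eef_rot: [-1.995, 2.421, -0.003]
contact_force: [0.8, -0.7, -1.1]
opening: 0.462
```

Run:
```python
from h import *
a=cap('scene','s4')
p,R,s=cur();print(p,s['contact_force'],s['opening'])
go([.5931,.2437,.0374],mkR([0,0,-1],[-.193,-.981,0]))
cv2.imwrite('pics/c4.png',cv2.resize(a[220:320,390:510,::-1],None,fx=5,fy=5,interpolation=2))
```

```text
[0.59640389 0.24419997 0.07332758] [ 0.38961397  0.47061098 -1.47521779] 0.4596650591825299
ang [-0.25  0.12  0.14] slide [0.12 0.33 3.59]
```

View pics/c4.png

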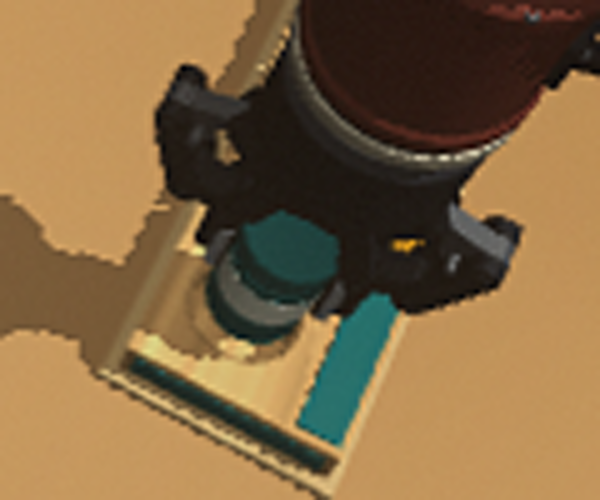

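Emit:
jog_arm(
  motion=[
    {"angular": [0,0,0],"slide": [0.05,0.2,0.5],"hand": 0},
    {"angular": [0,0,0],"slide": [0.05,0.2,0.5],"hand": 0},
    {"angular": [0,0,0],"slide": [0.05,0.2,0.5],"hand": 0},
    {"angular": [0,0,0],"slide": [0.05,0.2,0.5],"hand": 0},
    {"angular": [0,0,0],"slide": [0.05,0.2,0.5],"hand": 0},
    {"angular": [0,0,0],"slide": [0.05,0.2,0.5],"hand": 0},
  ],
)

```text
time_s: 6.15
tool_pos: [0.5924, 0.2437, 0.0653]
eef_rot: [-1.999, 2.424, 0.0]
contact_force: [0.3, 0.6, -1.1]
opening: 0.466
```

Run:
```python
from h import *
p,R,s=cur();print(p,s['contact_force'],s['joint_vel'].round(3))
go([.5931,.2437,.0374],mkR([0,0,-1],[-.193,-.981,0]))
```

```text
[0.59235278 0.24373942 0.06532817] [ 0.28997154  0.60521721 -1.06515183] [-0.002  0.001  0.    -0.    -0.001  0.001]
ang [0.   0.   0.15] slide [-0.01 -0.07  2.79]
```

Emit:
jog_arm(
  motion=[
    {"angular": [0,0,0],"slide": [0,-0.07,0.4],"hand": 0},
    {"angular": [0,0,0],"slide": [0,-0.07,0.8],"hand": 0},
    {"angular": [0,0,0],"slide": [0,-0.07,1.0],"hand": 0},
    {"angular": [0,0,0],"slide": [0,-0.07,1.2],"hand": 0},
    {"angular": [0,0,0],"slide": [0,-0.07,1.3],"hand": 0},
    {"angular": [0,0,0],"slide": [0,-0.07,1.3],"hand": 0},
    {"angular": [0,0,0],"slide": [0,-0.07,1.3],"hand": 0},
    {"angular": [0,0,0],"slide": [0,-0.07,1.3],"hand": 0},
  ],
)

```text
time_s: 6.95
tool_pos: [0.5931, 0.2436, 0.0525]
eef_rot: [-1.999, 2.424, -0.0]
contact_force: [-0.1, -0.0, -0.5]
opening: 0.462
```

Emit:
jog_arm(
  motion=[
    {"angular": [0,0,0],"slide": [0,0,0.3],"hand": 0},
    {"angular": [0,0,0],"slide": [0,0,0.6],"hand": 0},
    {"angular": [0,0,0],"slide": [0,0,0.9],"hand": 0},
    {"angular": [0,0,0],"slide": [0,0,1.2],"hand": 0},
    {"angular": [0,0,0],"slide": [0,0,1.4],"hand": 0},
    {"angular": [0,0,0],"slide": [0,0,1.4],"hand": 0},
    {"angular": [0,0,0],"slide": [0,0,1.4],"hand": 0},
    {"angular": [0,0,0],"slide": [0,0,1.4],"hand": 0},
  ],
)

```text
time_s: 7.75
tool_pos: [0.5931, 0.2436, 0.0384]
eef_rot: [-1.999, 2.424, -0.0]
contact_force: [-0.6, -0.3, -1.7]
opening: 0.467
```

Emit:
jog_arm(
  motion=[
    {"angular": [0,0,0],"slide": [0,0,0],"hand": 0.6},
    {"angular": [0,0,0],"slide": [0,0,0],"hand": 0.7},
    {"angular": [0,0,0],"slide": [0,0,0],"hand": 0.8},
    {"angular": [0,0,0],"slide": [0,0,0],"hand": 0.8},
    {"angular": [0,0,0],"slide": [0,0,-2],"hand": 0.8},
    {"angular": [0,0,0],"slide": [0,0,-5],"hand": 0.8},
    {"angular": [0,0,0],"slide": [0,0,-9],"hand": 0.8},
    {"angular": [0,0,0],"slide": [0,0,-14],"hand": 0.8},
    {"angular": [0,0,0],"slide": [0,0,-18],"hand": 0.8},
    {"angular": [0,0,0],"slide": [0,0,-20],"hand": 0.8},
    {"angular": [0,0,0],"slide": [0,0,-20],"hand": 0.8},
    {"angular": [0,0,0],"slide": [0,0,-20],"hand": 0.8},
  ],
)

```text
time_s: 8.95
tool_pos: [0.5929, 0.2435, 0.2381]
eef_rot: [-1.999, 2.424, -0.0]
contact_force: [-0.3, 0.3, -1.2]
opening: 0.804
```

Run:
```python
from h import *
a=cap('scene','s5')
p,R,s=cur();print(p,s['contact_force'],s['opening'],s['time_s'])
cv2.imwrite('pics/c5.png',cv2.resize(a[200:320,390:510,::-1],None,fx=5,fy=5,interpolation=2))
print(proj('scene',[.5935,.2437,.081]),proj('scene',[.5935,.2437,.031]))
# tab pregrasp: tool tilt a=55deg, tab 40mm back
a=np.radians(55); z=bx*np.cos(a)+np.array([0,0,-np.sin(a)])
R1=mkR(z,-by)
tab=hinge-.208*bx+[0,0,.006]; print('tab',tab)
tcp=tab+.019*z
go(tcp-.10*z+[0,0,.06],R1)
```

```text
[0.59220977 0.24337473 0.23662153] [-0.40623499 -0.50775421 -0.34600523] 0.8027514599413319 9.0
[444.87027858 271.69581196] [439.0536564  280.57529678]
tab [ 0.46811632 -0.111336    0.086     ]
ang [35.06 -2.6  -8.09] slide [37.86 10.02  2.49]
```

View pics/c5.png

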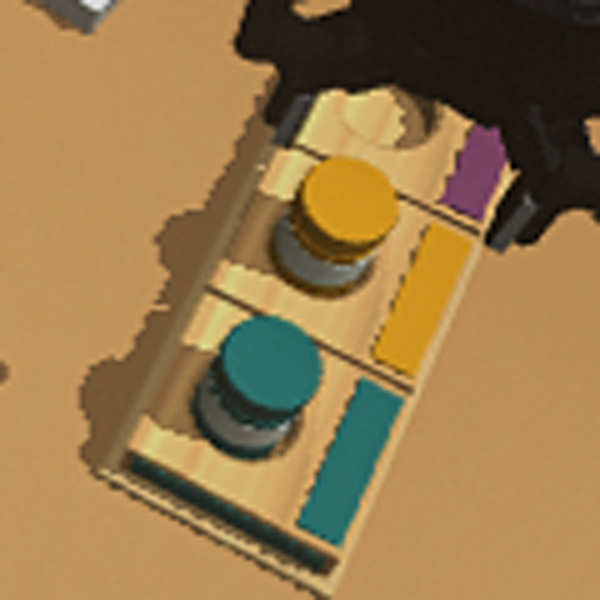

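Emit:
jog_arm(
  motion=[
    {"angular": [35.06,-2.6,-8.09],"slide": [37.9,10,2.5],"hand": 0.65},
    {"angular": [35.06,-2.6,-8.09],"slide": [37.9,10,2.5],"hand": 0.65},
    {"angular": [35.06,-2.6,-8.09],"slide": [37.9,10,2.5],"hand": 0.65},
    {"angular": [35.06,-2.6,-8.09],"slide": [37.9,10,2.5],"hand": 0.65},
    {"angular": [35.06,-2.6,-8.09],"slide": [37.9,10,2.5],"hand": 0.65},
    {"angular": [35.06,-2.6,-8.09],"slide": [37.9,10,2.5],"hand": 0.65},
    {"angular": [35.06,-2.6,-8.09],"slide": [37.9,10,2.5],"hand": 0.65},
    {"angular": [35.06,-2.6,-8.09],"slide": [37.9,10,2.5],"hand": 0.65},
    {"angular": [35.06,-2.6,-8.09],"slide": [37.9,10,2.5],"hand": 0.65},
    {"angular": [35.06,-2.6,-8.09],"slide": [37.9,10,2.5],"hand": 0.65},
    {"angular": [35.06,-2.6,-8.09],"slide": [37.9,10,2.5],"hand": 0.65},
    {"angular": [35.06,-2.6,-8.09],"slide": [37.9,10,2.5],"hand": 0.65},
  ],
)

```text
time_s: 10.2
tool_pos: [0.4227, -0.1082, 0.2123]
eef_rot: [-1.834, 1.918, -0.603]
contact_force: [-0.1, -0.4, -0.2]
opening: 0.649
```

```bash
cat >> h.py <<'E'
def Rt(adeg):
    a=np.radians(adeg); z=bx*np.cos(a)+np.array([0,0,-np.sin(a)]); return mkR(z,-by),z
tab=hinge-.208*bx+[0,0,.006]
E
python3 - <<'E'
from h import *
p,R,s=cur();print(p,s['contact_force'],s['opening'],s['joints'].round(2),s['joint_vel'].round(2)); print(R.as_matrix().round(3))
R1,z=Rt(55); print(tab+.019*z-.1*z+[0,0,.06])
go(tab+.019*z-.1*z+[0,0,.06],R1)
go(tab+.019*z-.03*z,R1)
E
```

```text
[ 0.42268378 -0.10817077  0.2122783 ] [-0.11327701 -0.35022978 -0.21646436] 0.6492822064343412 [-0.73 -0.82  2.49  0.44  1.02  0.74] [ 0.02 -0.   -0.01  0.    0.   -0.01]
[[-0.044 -0.818  0.574]
 [-0.999  0.037 -0.024]
 [-0.002 -0.574 -0.819]]
[ 0.42170495 -0.10922208  0.21235132]
ang [-0.04  0.15  0.  ] slide [ 0.11  0.07 -0.06]
ang [-0.04  0.15  0.  ] slide [ 0.14  3.52 11.85]
```

Emit:
jog_arm(
  motion=[
    {"angular": [0,0,0],"slide": [0.1,1.2,4],"hand": 0.65},
    {"angular": [0,0,0],"slide": [0.1,2.3,8],"hand": 0.65},
    {"angular": [0,0,0],"slide": [0.14,3.5,11.8],"hand": 0.65},
    {"angular": [0,0,0],"slide": [0.14,3.5,11.8],"hand": 0.65},
    {"angular": [0,0,0],"slide": [0.14,3.5,11.8],"hand": 0.65},
    {"angular": [0,0,0],"slide": [0.14,3.5,11.8],"hand": 0.65},
    {"angular": [0,0,0],"slide": [0.14,3.5,11.8],"hand": 0.65},
    {"angular": [0,0,0],"slide": [0.14,3.5,11.8],"hand": 0.65},
  ],
)

```text
time_s: 11.0
tool_pos: [0.4632, -0.1135, 0.0998]
eef_rot: [-1.831, 1.915, -0.614]
contact_force: [-0.3, -0.0, -0.2]
opening: 0.65
```

Run:
```python
from h import *
a=cap('scene','s6');b=cap('top','t6')
p,R,s=cur();print(p,s['contact_force'],s['opening'],s['joints'].round(2))
R1,z=Rt(55)
go(tab+.019*z,R1)
A=cv2.resize(a[100:260,200:360,::-1],None,fx=3.5,fy=3.5,interpolation=2)
cv2.imwrite('pics/c6.png',A);cv2.imwrite('pics/d6.png',cv2.resize(b[150:300,250:410,::-1],None,fx=3.5,fy=3.5,interpolation=2))
```

```text
[ 0.46267182 -0.11334124  0.09876405] [-0.14057591 -0.13988507  0.33687558] 0.6553101994479965 [-0.64 -0.44  2.52  0.6   0.62  0.56]
ang [-0.33 -0.09  0.04] slide [-0.23  0.31  3.25]
```

View pics/c6.png

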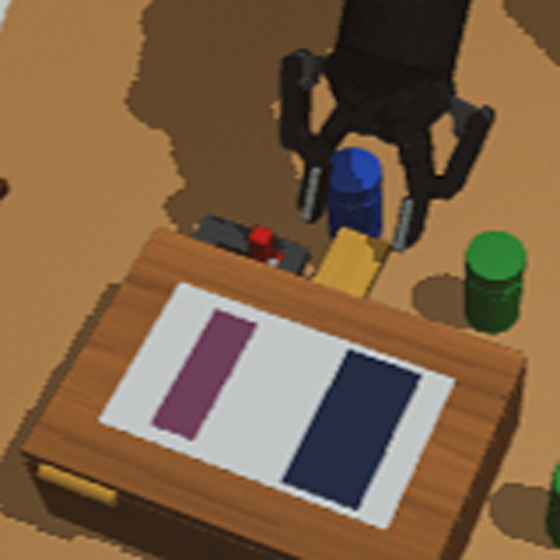

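View pics/d6.png

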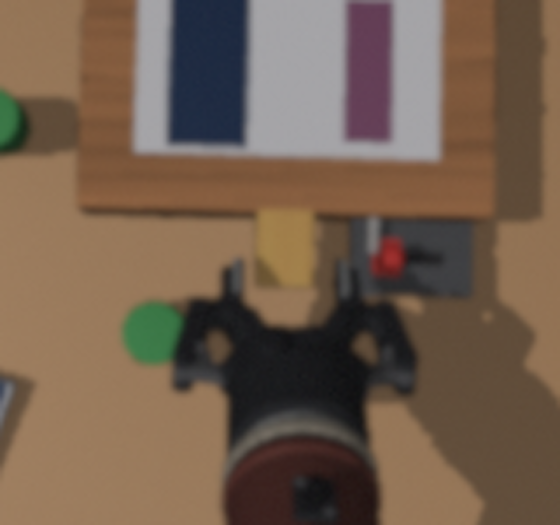

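Emit:
jog_arm(
  motion=[
    {"angular": [0,0,0],"slide": [-0.2,0.3,0.8],"hand": 0.65},
    {"angular": [0,0,0],"slide": [-0.2,0.3,1.6],"hand": 0.65},
    {"angular": [0,0,0],"slide": [-0.2,0.3,2.4],"hand": 0.65},
    {"angular": [0,0,0],"slide": [-0.2,0.3,3.2],"hand": 0.65},
    {"angular": [0,0,0],"slide": [-0.2,0.3,3.2],"hand": 0.65},
    {"angular": [0,0,0],"slide": [-0.2,0.3,3.2],"hand": 0.65},
    {"angular": [0,0,0],"slide": [-0.2,0.3,3.2],"hand": 0.65},
    {"angular": [0,0,0],"slide": [-0.2,0.3,3.2],"hand": 0.65},
  ],
)

```text
time_s: 11.9
tool_pos: [0.478, -0.1114, 0.0691]
eef_rot: [-1.832, 1.918, -0.607]
contact_force: [-0.1, 0.7, -0.5]
opening: 0.646
```

Run:
```python
from h import *
a=cap('scene','s7');b=cap('top','t7')
p,R,s=cur();print(p,s['contact_force'],s['opening'],s['joints'].round(2))
R1,z=Rt(55)
go(tab+.019*z,R1)
A=cv2.resize(a[120:220,240:340,::-1],None,fx=4,fy=4,interpolation=2)
B=cv2.resize(b[180:280,290:390,::-1],None,fx=4,fy=4,interpolation=2)
cv2.imwrite('pics/c7.png',np.hstack([A,B]))
```

```text
[ 0.47797905 -0.11142274  0.06913879] [-0.5317328  -0.85316332  0.41788302] 0.648809481342674 [-0.61 -0.3   2.49  0.68  0.51  0.48]
ang [-0.16  0.   -0.02] slide [ 0.04 -0.16 -0.05]
```

View pics/c7.png

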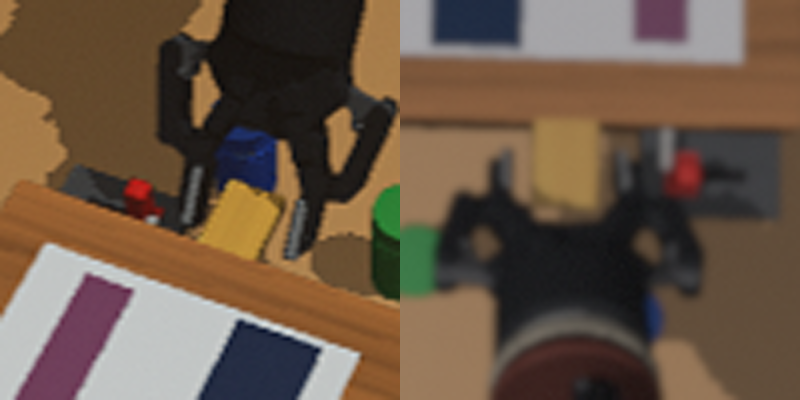

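Fingers straddle the tab, clear of the knob. Close.

Emit:
jog_arm(
  motion=[
    {"angular": [0,0,0],"slide": [0,-0.1,0],"hand": 0},
    {"angular": [0,0,0],"slide": [0,-0.1,0],"hand": 0},
    {"angular": [0,0,0],"slide": [0,-0.1,0],"hand": 0},
    {"angular": [0,0,0],"slide": [0,-0.1,0],"hand": 0},
    {"angular": [0,0,0],"slide": [0,-0.1,0],"hand": 0},
    {"angular": [0,0,0],"slide": [0,-0.1,0],"hand": 0},
  ],
)

```text
time_s: 12.6
tool_pos: [0.4788, -0.1119, 0.0698]
eef_rot: [-1.832, 1.919, -0.608]
contact_force: [-12.2, -1.3, 9.1]
opening: 0.412
```

Run:
```python
from h import *
p,R,s=cur();print(p,s['contact_force'],s['opening'],s['joints'].round(2))
# lift rows: rotate TCP about hinge by th
for th in (.01,.02,.03,.045,.1):
    Q=Ro.from_rotvec(by*th)   # x->-z... check sign
    q=hinge+Q.apply(p-hinge); print(th,(q-p).round(4)); go(q,Q*R)
```

```text
[ 0.47877788 -0.11193932  0.06984818] [-12.23432857  -1.2709143    9.05343037] 0.41241225875294535 [-0.61 -0.3   2.49  0.68  0.51  0.48]
0.01 [-0.0001  0.      0.002 ]
ang [-0.57  0.   -0.  ] slide [ 0.   -0.11 -0.17]
0.02 [-0.0002  0.      0.0039]
ang [-1.15  0.   -0.  ] slide [ 0.   -0.21 -0.33]
0.03 [-0.0002  0.      0.0059]
ang [-1.72  0.   -0.  ] slide [ 0.   -0.32 -0.5 ]
0.045 [-0.0003  0.      0.0089]
ang [-2.58  0.   -0.  ] slide [ 0.   -0.49 -0.74]
0.1 [-0.      0.      0.0197]
ang [-5.73  0.   -0.  ] slide [ 0.   -1.14 -1.62]
```

Emit:
jog_arm(
  motion=[
    {"angular": [-0.6,0,0],"slide": [0,-0.11,-0.17],"hand": 0},
    {"angular": [-1.15,0,0],"slide": [0,-0.21,-0.33],"hand": 0},
    {"angular": [-1.7,0,0],"slide": [0,-0.32,-0.5],"hand": 0},
    {"angular": [-1.7,0,0],"slide": [0,-0.32,-0.5],"hand": 0},
    {"angular": [-1.7,0,0],"slide": [0,-0.32,-0.5],"hand": 0},
    {"angular": [-1.7,0,0],"slide": [0,-0.32,-0.5],"hand": 0},
  ],
)

```text
time_s: 13.2
tool_pos: [0.4785, -0.1119, 0.0753]
eef_rot: [-1.85, 1.938, -0.583]
contact_force: [-1.2, -5.1, -1.6]
opening: 0.409
```

Emit:
jog_arm(
  motion=[
    {"angular": [-0.6,0,0],"slide": [0,-0.11,-0.17],"hand": 0},
    {"angular": [-1.15,0,0],"slide": [0,-0.21,-0.33],"hand": 0},
    {"angular": [-1.15,0,0],"slide": [0,-0.21,-0.33],"hand": 0},
    {"angular": [-1.15,0,0],"slide": [0,-0.21,-0.33],"hand": 0},
  ],
)

```text
time_s: 13.6
tool_pos: [0.4782, -0.1118, 0.0781]
eef_rot: [-1.861, 1.952, -0.565]
contact_force: [17.3, -9.2, -23.0]
opening: 0.41
```

Emit:
jog_arm(
  motion=[
    {"angular": [-0.6,0,0],"slide": [0,-0.11,-0.17],"hand": 0},
    {"angular": [-0.6,0,0],"slide": [0,-0.11,-0.17],"hand": 0},
    {"angular": [-0.6,0,0],"slide": [0,-0.11,-0.17],"hand": 0},
  ],
)

```text
time_s: 13.9
tool_pos: [0.4777, -0.1118, 0.0788]
eef_rot: [-1.867, 1.961, -0.554]
contact_force: [33.0, -12.3, -42.3]
opening: 0.407
```

Run:
```python
from h import *
p,R,s=cur();print(p,s['contact_force'])
R1,z=Rt(55)
go([.4788,-.1119,.0694],R1)
```

```text
[ 0.47770543 -0.11179445  0.07884599] [ 33.01380336 -12.33671854 -42.30725905]
ang [ 3.39 -0.08 -0.18] slide [0.01 0.4  0.86]
```

Emit:
jog_arm(
  motion=[
    {"angular": [1,0,0],"slide": [0,0.2,0.3],"hand": 0},
    {"angular": [2.3,0,0],"slide": [0,0.4,0.65],"hand": 0},
    {"angular": [3.4,0,0],"slide": [0,0.6,1.0],"hand": 0},
    {"angular": [3.4,0,0],"slide": [0,0.6,1.0],"hand": 0},
    {"angular": [3.4,0,0],"slide": [0,0.6,1.0],"hand": 0},
    {"angular": [3.4,0,0],"slide": [0,0.6,1.0],"hand": 0},
  ],
)

```text
time_s: 14.5
tool_pos: [0.4786, -0.1119, 0.0701]
eef_rot: [-1.832, 1.919, -0.607]
contact_force: [-19.2, -2.9, 15.8]
opening: 0.412
```

Emit:
jog_arm(
  motion=[
    {"angular": [0,0,0],"slide": [0,0,0],"hand": 0.5},
    {"angular": [0,0,0],"slide": [0,0,0],"hand": 0.65},
    {"angular": [0,0,0],"slide": [0,0,0],"hand": 0.65},
    {"angular": [0,0,0],"slide": [0,0,0],"hand": 0.65},
  ],
)

```text
time_s: 14.9
tool_pos: [0.4785, -0.1109, 0.0694]
eef_rot: [-1.833, 1.918, -0.605]
contact_force: [0.2, 0.7, 0.4]
opening: 0.653
```

Run:
```python
from h import *
p,R,s=cur();print(p,s['contact_force'],s['opening'],s['joints'].round(2))
R1,z=Rt(55)
go(p-.07*z+[0,0,.02],R)
```

```text
[ 0.47853746 -0.11094237  0.06944281] [0.20206636 0.74717109 0.42412014] 0.6526956199344864 [-0.6  -0.3   2.49  0.68  0.51  0.49]
ang [0. 0. 0.] slide [-0.01 -1.16 -8.64]
```

Emit:
jog_arm(
  motion=[
    {"angular": [0,0,0],"slide": [0,0,-3],"hand": 0.65},
    {"angular": [0,0,0],"slide": [0,-1,-6.5],"hand": 0.65},
    {"angular": [0,0,0],"slide": [0,-1.2,-8.6],"hand": 0.3},
    {"angular": [0,0,0],"slide": [0,-1.2,-8.6],"hand": 0},
    {"angular": [0,0,0],"slide": [0,-1.2,-8.6],"hand": 0},
    {"angular": [0,0,0],"slide": [0,-1.2,-8.6],"hand": 0},
    {"angular": [0,0,0],"slide": [0,-1.2,-8.6],"hand": 0},
  ],
)

```text
time_s: 15.6
tool_pos: [0.4384, -0.1088, 0.1451]
eef_rot: [-1.833, 1.92, -0.601]
contact_force: [-0.4, -0.7, -0.2]
opening: 0.001
```

Run:
```python
from h import *
a=cap('scene','s8');b=cap('top','t8')
p,R,s=cur();print(p,s['contact_force'],s['opening'])
R1,z=Rt(65)
kn=np.array([.466,-.1783,.082]); print('knob',kn)
t=kn+.028*by; t[2]=.06
go([t[0],t[1],.12],R1)
print(t,Rt(65)[0].as_matrix().round(3))
A=cv2.resize(a[120:220,240:340,::-1],None,fx=4,fy=4,interpolation=2)
B=cv2.resize(b[180:280,290:390,::-1],None,fx=4,fy=4,interpolation=2)
cv2.imwrite('pics/c8.png',np.hstack([A,B]))
```

```text
[ 0.43857539 -0.10897218  0.14544392] [ 0.16045596 -0.69603178 -0.01608032] -0.00153234245659316
knob [ 0.466  -0.1783  0.082 ]
ang [-9.95  0.12 -0.06] slide [ 4.01 -1.05  3.83]
[ 0.467274   -0.15032912  0.06      ] [[-0.046 -0.905  0.422]
 [-0.999  0.041 -0.019]
 [-0.    -0.423 -0.906]]
```

View pics/c8.png

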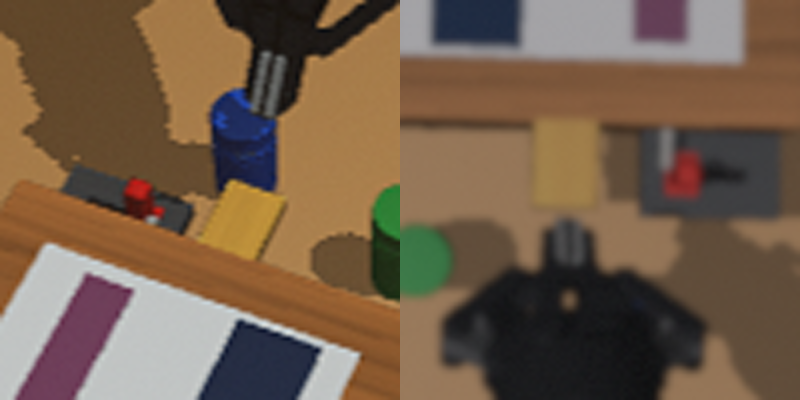

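Emit:
jog_arm(
  motion=[
    {"angular": [-5,0,0],"slide": [2,-1,1],"hand": 0},
    {"angular": [-10,0,0],"slide": [4,-1.05,3.8],"hand": 0},
    {"angular": [-10,0,0],"slide": [4,-1.05,3.8],"hand": 0},
    {"angular": [-10,0,0],"slide": [4,-1.05,3.8],"hand": 0},
    {"angular": [-10,0,0],"slide": [4,-1.05,3.8],"hand": 0},
    {"angular": [-10,0,0],"slide": [4,-1.05,3.8],"hand": 0},
    {"angular": [-10,0,0],"slide": [4,-1.05,3.8],"hand": 0},
  ],
)

```text
time_s: 16.4
tool_pos: [0.4679, -0.1511, 0.1237]
eef_rot: [-1.936, 2.026, -0.457]
contact_force: [-0.1, 0.3, 0.5]
opening: 0.004
```

Run:
```python
from h import *
p,R,s=cur();print(p,s['contact_force'],s['opening'])
b=cap('top','t9')
R1,z=Rt(65)
go([.4673,-.1503,.064],R1)
B=cv2.resize(b[180:280,290:390,::-1],None,fx=5,fy=5,interpolation=2)
cv2.imwrite('pics/c9.png',B)
```

```text
[ 0.46787564 -0.15107707  0.12373392] [-0.08992829  0.26256056  0.48741114] 0.0038493617949209493
ang [-0.29 -0.09  0.03] slide [-0.09  2.6   5.37]
```

View pics/c9.png

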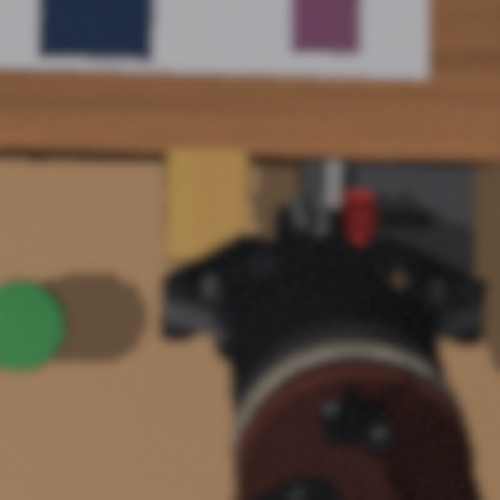

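Emit:
jog_arm(
  motion=[
    {"angular": [0,0,0],"slide": [0,0.8,1.6],"hand": 0},
    {"angular": [0,0,0],"slide": [0,1.4,3.0],"hand": 0},
    {"angular": [0,0,0],"slide": [0,2.0,4.2],"hand": 0},
    {"angular": [0,0,0],"slide": [0,2.5,5.2],"hand": 0},
    {"angular": [0,0,0],"slide": [0,2.5,5.2],"hand": 0},
    {"angular": [0,0,0],"slide": [0,2.5,5.2],"hand": 0},
    {"angular": [0,0,0],"slide": [0,2.5,5.2],"hand": 0},
  ],
)

```text
time_s: 17.15
tool_pos: [0.4676, -0.1513, 0.0651]
eef_rot: [-1.937, 2.027, -0.453]
contact_force: [0.1, -0.2, -0.1]
opening: -0.0
```

Run:
```python
from h import *
p,R,s=cur();print(p,s['contact_force'],s['opening'])
b=cap('top','t10');a=cap('scene','s10')
B=cv2.resize(b[180:280,290:390,::-1],None,fx=4,fy=4,interpolation=2)
A=cv2.resize(a[120:220,240:340,::-1],None,fx=4,fy=4,interpolation=2)
cv2.imwrite('pics/c10.png',np.hstack([A,B]))
```

```text
[ 0.46758107 -0.15126628  0.06513249] [ 0.12344752 -0.1668051  -0.08504145] -5.430168584490169e-05
```

View pics/c10.png

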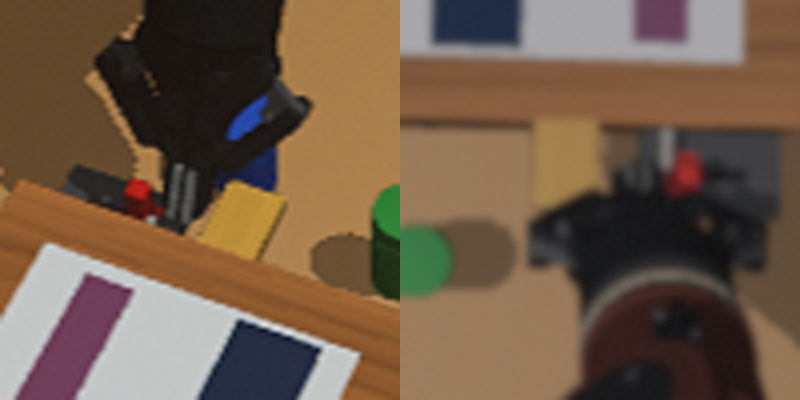

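Emit:
jog_arm(
  motion=[
    {"angular": [0,0,0],"slide": [0.6,0,0],"hand": 0},
    {"angular": [0,0,0],"slide": [1.2,0,0],"hand": 0},
    {"angular": [0,0,0],"slide": [1.8,0,0],"hand": 0},
    {"angular": [0,0,0],"slide": [2.4,0,0],"hand": 0},
    {"angular": [0,0,0],"slide": [3.0,0,0],"hand": 0},
    {"angular": [0,0,0],"slide": [3.0,0,0],"hand": 0},
    {"angular": [0,0,0],"slide": [3.0,0,0],"hand": 0},
  ],
)

```text
time_s: 17.95
tool_pos: [0.4654, -0.1812, 0.0638]
eef_rot: [-1.936, 2.029, -0.45]
contact_force: [0.6, 1.0, 0.4]
opening: 0.0
```

Emit:
jog_arm(
  motion=[
    {"angular": [0,0,0],"slide": [0.3,0,0],"hand": 0},
    {"angular": [0,0,0],"slide": [0.5,0,0],"hand": 0},
    {"angular": [0,0,0],"slide": [0.5,0,0],"hand": 0},
  ],
)

```text
time_s: 18.25
tool_pos: [0.465, -0.1838, 0.0636]
eef_rot: [-1.937, 2.026, -0.445]
contact_force: [0.1, 8.2, 4.2]
opening: 0.002
```

Emit:
jog_arm(
  motion=[
    {"angular": [0,0,0],"slide": [0.2,0,0],"hand": 0},
    {"angular": [0,0,0],"slide": [0.3,0,0],"hand": 0},
    {"angular": [0,0,0],"slide": [0.3,0,0],"hand": 0},
    {"angular": [0,0,0],"slide": [0.3,0,0],"hand": 0},
  ],
)

```text
time_s: 18.65
tool_pos: [0.4649, -0.1849, 0.0634]
eef_rot: [-1.937, 2.024, -0.44]
contact_force: [-0.3, 16.2, 9.0]
opening: -0.0
```

Run:
```python
from h import *
p,R,s=cur();print(p,s['contact_force'],s['opening'])
b=cap('top','t11');a=cap('scene','s11')
B=cv2.resize(b[180:280,290:390,::-1],None,fx=4,fy=4,interpolation=2)
A=cv2.resize(a[120:220,240:340,::-1],None,fx=4,fy=4,interpolation=2)
cv2.imwrite('pics/c11.png',np.hstack([A,B]))
```

```text
[ 0.46488489 -0.18488143  0.06343982] [-0.30875822 16.24972385  8.97175256] -6.668600547717213e-05
```

View pics/c11.png

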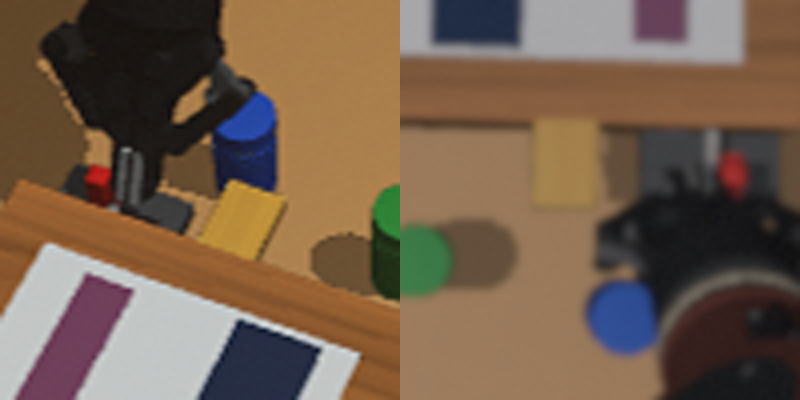

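Emit:
jog_arm(
  motion=[
    {"angular": [0,0,0],"slide": [-0.8,0,0],"hand": 0},
    {"angular": [0,0,0],"slide": [-1.5,0,0],"hand": 0},
    {"angular": [0,0,0],"slide": [-1.5,0,-3],"hand": 0},
    {"angular": [0,0,0],"slide": [-1.5,-1.5,-7],"hand": 0},
    {"angular": [0,0,0],"slide": [-1.5,-1.5,-9],"hand": 0.3},
    {"angular": [0,0,0],"slide": [-1.5,-1.5,-9],"hand": 0.65},
    {"angular": [0,0,0],"slide": [-1.5,-1.5,-9],"hand": 0.65},
    {"angular": [0,0,0],"slide": [-1.5,-1.5,-9],"hand": 0.65},
  ],
)

```text
time_s: 19.55
tool_pos: [0.4408, -0.1722, 0.1504]
eef_rot: [-1.937, 2.029, -0.448]
contact_force: [-0.0, 0.7, -0.2]
opening: 0.65
```

Run:
```python
from h import *
p,R,s=cur();print(p,s['contact_force'],s['opening'])
R1,z=Rt(55)
go(np.array([.4785,-.1115,.0695])-.05*z,R1)
```

```text
[ 0.44080847 -0.17217791  0.15043565] [-0.02135751  0.69609528 -0.24168507] 0.6498924066923404
ang [10.02  0.08 -0.06] slide [-6.23  1.13  3.9 ]
```

Emit:
jog_arm(
  motion=[
    {"angular": [5,0,0],"slide": [-4,0,0],"hand": 0.65},
    {"angular": [10,0,0],"slide": [-6.2,0,1],"hand": 0.65},
    {"angular": [10,0,0],"slide": [-6.2,1.1,3.9],"hand": 0.65},
    {"angular": [10,0,0],"slide": [-6.2,1.1,3.9],"hand": 0.65},
    {"angular": [10,0,0],"slide": [-6.2,1.1,3.9],"hand": 0.65},
    {"angular": [10,0,0],"slide": [-6.2,1.1,3.9],"hand": 0.65},
    {"angular": [10,0,0],"slide": [-6.2,1.1,3.9],"hand": 0.65},
    {"angular": [10,0,0],"slide": [-6.2,1.1,3.9],"hand": 0.65},
  ],
)

```text
time_s: 20.35
tool_pos: [0.4513, -0.1118, 0.113]
eef_rot: [-1.832, 1.919, -0.607]
contact_force: [0.4, -0.7, 0.1]
opening: 0.654
```

Run:
```python
from h import *
p,R,s=cur();print(p,s['contact_force'],s['opening'])
R1,z=Rt(55)
go(np.array([.4785,-.1115,.0695]),R1)
```

```text
[ 0.45134198 -0.11175918  0.11295149] [ 0.35455902 -0.74997608  0.09038959] 0.6536837405153673
ang [-0.13 -0.02 -0.02] slide [-0.15  0.28  5.11]
```

Emit:
jog_arm(
  motion=[
    {"angular": [0,0,0],"slide": [-0.1,0.3,1.5],"hand": 0.65},
    {"angular": [0,0,0],"slide": [-0.1,0.3,3],"hand": 0.65},
    {"angular": [0,0,0],"slide": [-0.1,0.3,4.3],"hand": 0.65},
    {"angular": [0,0,0],"slide": [-0.1,0.3,5.1],"hand": 0.65},
    {"angular": [0,0,0],"slide": [-0.1,0.3,5.1],"hand": 0.65},
    {"angular": [0,0,0],"slide": [-0.1,0.3,5.1],"hand": 0.65},
    {"angular": [0,0,0],"slide": [-0.1,0.3,5.1],"hand": 0},
    {"angular": [0,0,0],"slide": [-0.1,0.3,5.1],"hand": 0},
    {"angular": [0,0,0],"slide": [-0.1,0.3,5.1],"hand": 0},
    {"angular": [0,0,0],"slide": [-0.1,0.3,5.1],"hand": 0},
    {"angular": [0,0,0],"slide": [-0.1,0.3,5.1],"hand": 0},
  ],
)

```text
time_s: 21.45
tool_pos: [0.4777, -0.1119, 0.0694]
eef_rot: [-1.832, 1.919, -0.608]
contact_force: [-9.0, -0.5, 7.5]
opening: 0.409
```

Run:
```python
from h import *
p,R,s=cur();print(p,s['contact_force'],s['opening'])
for th in (.05,.1,.15,.2,.25,.3):
    Q=Ro.from_rotvec(by*th); q=hinge+Q.apply(p-hinge); print(th); go(q,Q*R)
```

```text
[ 0.4777328  -0.11191875  0.0693756 ] [-8.95627292 -0.5425277   7.45243756] 0.40856655144486886
0.05
ang [-2.86  0.   -0.  ] slide [ 0.   -0.55 -0.83]
0.1
ang [-5.73  0.   -0.01] slide [ 0.   -1.14 -1.63]
0.15
ang [-8.59  0.   -0.01] slide [ 0.   -1.77 -2.4 ]
0.2
ang [-1.146e+01  1.000e-02 -1.000e-02] slide [ 0.   -2.43 -3.13]
0.25
ang [-1.432e+01  1.000e-02 -1.000e-02] slide [ 0.   -3.13 -3.84]
0.3
ang [-1.719e+01  1.000e-02 -2.000e-02] slide [ 0.   -3.87 -4.5 ]
```

First to 0.1 rad to test it is free.

Emit:
jog_arm(
  motion=[
    {"angular": [-1.4,0,0],"slide": [0,-0.27,-0.42],"hand": 0},
    {"angular": [-2.9,0,0],"slide": [0,-0.55,-0.83],"hand": 0},
    {"angular": [-4.3,0,0],"slide": [0,-0.85,-1.23],"hand": 0},
    {"angular": [-5.7,0,0],"slide": [0,-1.14,-1.63],"hand": 0},
    {"angular": [-5.7,0,0],"slide": [0,-1.14,-1.63],"hand": 0},
    {"angular": [-5.7,0,0],"slide": [0,-1.14,-1.63],"hand": 0},
  ],
)

```text
time_s: 22.05
tool_pos: [0.4775, -0.1119, 0.0888]
eef_rot: [-1.892, 1.982, -0.521]
contact_force: [-1.4, -2.8, -0.8]
opening: 0.409
```

Run:
```python
from h import *
p,R,s=cur();print(p,s['contact_force'],s['opening'],s['joints'].round(2))
for th in (.05,.1,.15,.2,.25,.3,.35,.4):
    Q=Ro.from_rotvec(by*th); q=hinge+Q.apply(p-hinge); print(th); go(q,Q*R)
```

```text
[ 0.47754656 -0.11186054  0.0888015 ] [-1.37526891 -2.7924232  -0.79476761] 0.4092851271280224 [-0.56 -0.3   2.41  0.43  0.62  0.76]
0.05
ang [-2.86  0.   -0.  ] slide [ 0.   -0.55 -0.83]
0.1
ang [-5.73  0.   -0.  ] slide [ 0.   -1.13 -1.63]
0.15
ang [-8.59  0.   -0.01] slide [ 0.   -1.76 -2.4 ]
0.2
ang [-1.146e+01  1.000e-02 -1.000e-02] slide [ 0.   -2.43 -3.14]
0.25
ang [-1.432e+01  1.000e-02 -1.000e-02] slide [ 0.   -3.13 -3.84]
0.3
ang [-1.719e+01  1.000e-02 -1.000e-02] slide [ 0.   -3.86 -4.51]
0.35
ang [-2.005e+01  1.000e-02 -2.000e-02] slide [ 0.   -4.63 -5.14]
0.4
ang [-2.292e+01  1.000e-02 -2.000e-02] slide [ 0.   -5.43 -5.74]
```

Free. Continue the arc to about 0.4 rad (0.3 more), at 0.03–0.05 rad/row.

Emit:
jog_arm(
  motion=[
    {"angular": [-1.4,0,0],"slide": [0,-0.27,-0.42],"hand": 0},
    {"angular": [-2.86,0,0],"slide": [0,-0.55,-0.83],"hand": 0},
    {"angular": [-4.3,0,0],"slide": [0,-0.84,-1.23],"hand": 0},
    {"angular": [-5.73,0,0],"slide": [0,-1.13,-1.63],"hand": 0},
    {"angular": [-7.16,0,0],"slide": [0,-1.45,-2.02],"hand": 0},
    {"angular": [-8.59,0,0],"slide": [0,-1.76,-2.4],"hand": 0},
    {"angular": [-10.0,0,0],"slide": [0,-2.1,-2.77],"hand": 0},
    {"angular": [-11.46,0,0],"slide": [0,-2.43,-3.14],"hand": 0},
    {"angular": [-14.3,0,0],"slide": [0,-3.13,-3.84],"hand": 0},
    {"angular": [-17.2,0,0],"slide": [0,-3.86,-4.51],"hand": 0},
    {"angular": [-17.2,0,0],"slide": [0,-3.86,-4.51],"hand": 0},
    {"angular": [-17.2,0,0],"slide": [0,-3.86,-4.51],"hand": 0},
  ],
)

```text
time_s: 23.25
tool_pos: [0.4888, -0.1125, 0.1467]
eef_rot: [-2.063, 2.16, -0.23]
contact_force: [-3.7, -4.1, 0.2]
opening: 0.408
```

Run:
```python
from h import *
p,R,s=cur();print(p,s['contact_force'],s['opening'],s['joints'].round(2),s['joint_vel'].round(2))
d=p-hinge; print(np.hypot(d@bx,d[2]), R.as_matrix()[:,2].round(3))
for th in (.05,.1,.15,.2,.25,.3,.35):
    Q=Ro.from_rotvec(by*th); q=hinge+Q.apply(p-hinge); print(th); go(q,Q*R)
```

```text
[ 0.48878178 -0.11248287  0.14671608] [-3.71765081 -4.05849652  0.23601216] 0.407756798549129 [-0.44 -0.17  2.1   0.09  1.01  1.14] [-0.01 -0.01  0.02  0.01 -0.02 -0.  ]
0.19882929989455697 [ 0.21  -0.01  -0.978]
0.05
ang [-2.86  0.   -0.  ] slide [ 0.   -0.54 -0.83]
0.1
ang [-5.73  0.   -0.  ] slide [ 0.   -1.13 -1.64]
0.15
ang [-8.59  0.   -0.  ] slide [ 0.   -1.75 -2.41]
0.2
ang [-1.146e+01  0.000e+00 -1.000e-02] slide [ 0.   -2.42 -3.15]
0.25
ang [-1.432e+01  0.000e+00 -1.000e-02] slide [ 0.   -3.12 -3.86]
0.3
ang [-1.719e+01  0.000e+00 -1.000e-02] slide [ 0.   -3.85 -4.53]
0.35
ang [-2.005e+01  0.000e+00 -1.000e-02] slide [ 0.   -4.61 -5.16]
```

Emit:
jog_arm(
  motion=[
    {"angular": [-1.4,0,0],"slide": [0,-0.27,-0.42],"hand": 0},
    {"angular": [-2.86,0,0],"slide": [0,-0.54,-0.83],"hand": 0},
    {"angular": [-4.3,0,0],"slide": [0,-0.83,-1.24],"hand": 0},
    {"angular": [-5.73,0,0],"slide": [0,-1.13,-1.64],"hand": 0},
    {"angular": [-7.16,0,0],"slide": [0,-1.44,-2.03],"hand": 0},
    {"angular": [-8.59,0,0],"slide": [0,-1.75,-2.41],"hand": 0},
    {"angular": [-10.0,0,0],"slide": [0,-2.08,-2.78],"hand": 0},
    {"angular": [-11.46,0,0],"slide": [0,-2.42,-3.15],"hand": 0},
    {"angular": [-14.3,0,0],"slide": [0,-3.12,-3.86],"hand": 0},
    {"angular": [-17.2,0,0],"slide": [0,-3.85,-4.53],"hand": 0},
    {"angular": [-17.2,0,0],"slide": [0,-3.85,-4.53],"hand": 0},
    {"angular": [-17.2,0,0],"slide": [0,-3.85,-4.53],"hand": 0},
  ],
)

```text
time_s: 24.45
tool_pos: [0.5167, -0.114, 0.199]
eef_rot: [2.127, -2.227, -0.097]
contact_force: [-4.1, -6.0, 2.4]
opening: 0.41
```

Run:
```python
from h import *
p,R,s=cur();print(p,s['contact_force'],s['opening'],s['joints'].round(2),s['joint_vel'].round(2))
d=p-hinge; print(np.hypot(d@bx,d[2]), R.as_matrix()[:,2].round(3))
for th in (.05,.1,.15,.2,.25,.3,.35):
    Q=Ro.from_rotvec(by*th); q=hinge+Q.apply(p-hinge); print(th); go(q,Q*R)
a=cap('scene','s12'); cv2.imwrite('pics/c12.png',cv2.resize(a[60:300,180:500,::-1],None,fx=2,fy=2))
```

```text
[ 0.51666626 -0.11397704  0.19899432] [-4.05588066 -5.96230398  2.4428051 ] 0.41048428163088674 [-0.35  0.09  1.74 -0.03  1.4   1.27] [-0.   -0.01  0.02  0.   -0.01 -0.  ]
0.19889992543107213 [-0.087  0.004 -0.996]
0.05
ang [-2.86  0.   -0.  ] slide [ 0.   -0.54 -0.83]
0.1
ang [-5.73  0.   -0.  ] slide [ 0.   -1.13 -1.64]
0.15
ang [-8.59  0.   -0.  ] slide [ 0.   -1.75 -2.41]
0.2
ang [-11.46   0.    -0.  ] slide [ 0.   -2.41 -3.15]
0.25
ang [-1.432e+01  1.000e-02 -0.000e+00] slide [ 0.   -3.11 -3.86]
0.3
ang [-1.719e+01  1.000e-02 -1.000e-02] slide [ 0.   -3.85 -4.53]
0.35
ang [-2.005e+01  1.000e-02 -1.000e-02] slide [ 0.   -4.61 -5.17]
```

View pics/c12.png

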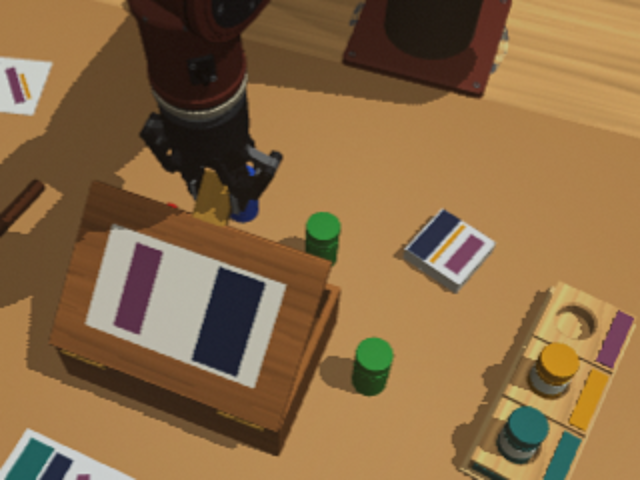

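Emit:
jog_arm(
  motion=[
    {"angular": [-1.4,0,0],"slide": [0,-0.27,-0.42],"hand": 0},
    {"angular": [-2.86,0,0],"slide": [0,-0.54,-0.83],"hand": 0},
    {"angular": [-4.3,0,0],"slide": [0,-0.83,-1.24],"hand": 0},
    {"angular": [-5.73,0,0],"slide": [0,-1.13,-1.64],"hand": 0},
    {"angular": [-7.16,0,0],"slide": [0,-1.44,-2.03],"hand": 0},
    {"angular": [-8.59,0,0],"slide": [0,-1.75,-2.41],"hand": 0},
    {"angular": [-10.0,0,0],"slide": [0,-2.08,-2.78],"hand": 0},
    {"angular": [-11.46,0,0],"slide": [0,-2.41,-3.15],"hand": 0},
    {"angular": [-14.3,0,0],"slide": [0,-3.11,-3.86],"hand": 0},
    {"angular": [-17.2,0,0],"slide": [0,-3.85,-4.53],"hand": 0},
    {"angular": [-20,0,0],"slide": [0,-4.61,-5.17],"hand": 0},
    {"angular": [-20,0,0],"slide": [0,-4.61,-5.17],"hand": 0},
  ],
)

```text
time_s: 25.7
tool_pos: [0.5677, -0.1167, 0.2469]
eef_rot: [1.937, -2.028, -0.451]
contact_force: [-3.4, -6.3, 5.7]
opening: 0.411
```

Emit:
jog_arm(
  motion=[
    {"angular": [0,0,0],"slide": [0,0,0],"hand": 0},
    {"angular": [0,0,0],"slide": [0,0,0],"hand": 0},
    {"angular": [0,0,0],"slide": [0,0,0],"hand": 0},
    {"angular": [0,0,0],"slide": [0,0,0],"hand": 0},
    {"angular": [0,0,0],"slide": [0,0,0],"hand": 0},
    {"angular": [0,0,0],"slide": [0,0,0],"hand": 0},
  ],
)

```text
time_s: 26.3
tool_pos: [0.5671, -0.1167, 0.2466]
eef_rot: [1.938, -2.03, -0.448]
contact_force: [-1.7, -6.2, 2.5]
opening: 0.405
```

Run:
```python
from h import *
a=cap('scene','s13'); b=cap('top','t13')
p,R,s=cur();print(p,s['contact_force'],s['opening'],s['joints'].round(2),s['joint_vel'].round(3))
d=p-hinge; z=R.as_matrix()[:,2]; print(np.hypot(d@bx,d[2]), 'lid est',np.radians(180-np.degrees(np.arctan2(-z[2],-z@bx))-55), np.arctan2(d[2],-d@bx)-np.arctan2(.0694-.08,-(np.array([.4777,-.1119,0])-hinge)@bx))
cv2.imwrite('pics/c13.png',cv2.resize(a[60:300,180:500,::-1],None,fx=2,fy=2))
```

```text
[ 0.56710348 -0.11668665  0.24657357] [-1.23118245 -5.66931597  2.09513218] 0.409735220233935 [-0.28  0.45  1.27 -0.1   1.85  1.33] [ 0.001 -0.001  0.     0.001  0.001 -0.002]
0.19899635241057007 lid est 1.045839082993533 1.0452797218814514
```

View pics/c13.png

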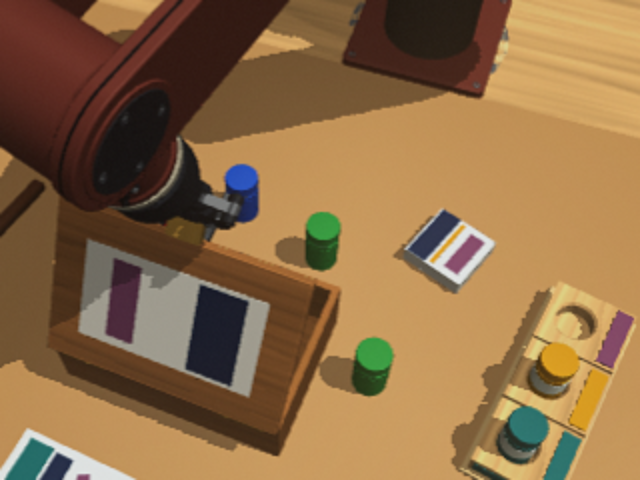

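View pics/t13.png

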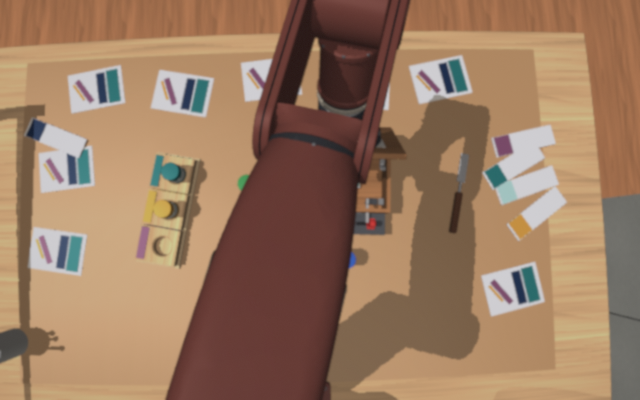

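Run:
```python
from h import *
print(workorder.finish_job())
```

```text
the job is handed in; nothing more can be done
None
```

I handed the job in at about 26 s of the 67 s allowed, with the gripper still holding the lid by its tab at about 60°. No verdict was reported.

- **Pot:** I moved the teal pot from the lid into the teal holder and let go. Its cap showed within about 1 px of the position expected for a fully seated pot.
- **First tug:** I pulled the lid up by the tab with the knob untouched. It rose about 8–9 mm and stopped hard with about 42 N downward on the tool, so it was caught. I let it back down.
- **Catch:** I slid the red knob away from the tab to its stop. It moved about 27 mm in the image and resistance rose to about 16 N.
- **Second lift:** I gripped the tab again and raised the lid along its arc.

The last checks before handing in were:
- **Lid angle:** about 1.045 rad, worked out from the tool pose in two ways that agreed. I had no direct reading of the lid joint.
- **Hold:** joint speeds were near zero and the gripper opening was about 35 mm, which fits the 36 mm tab.
- **Other items:** in the last pictures the ochre pot, canvas and palette knife were where they had been, by eye.

None of these checks failed. The only disagreement was that the two cameras differed by about 3–4 mm (up to 6.6 mm at the tab), so I averaged them. The arm also took about 0.5 s to settle after each move, which I allowed for before each grasp.

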